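Check a returned clutch lever and clip its verdict tag on the board

TASK

Check the returned clutch lever on the counter: press its pad gently down until it firms up, lean on it with about ten newtons for a moment, then let it spring back; the orange pointer stays where the travel ended. If the pointer stopped in the green band take the green tag, if in the red band the red tag: draw it out of the rack by its white-striped end, lay it down and take it again by the plain end, then slide it squarely, striped end first, under the sprung clip of the wooden board until it is home against the metal stop, and let go. Leave the other tag in its slot and do not disturb the other goods.

Things in the scene. Friction and masses are not known exactly. Their poses are not given: they have to be found in the camera images.
- stand: Test stand with the returned clutch lever, fixed to the counter, 110 x 290 mm foot, z up. Origin on the counter under the lever's pivot; the pivot axis is the stand's x axis at height 180 mm. The lever runs from the pivot along the stand's -y above a black rubber grip bar (top at 67 mm). A white fan-shaped scale with a green and a red band stands upright 38 mm to the stand's +x of the pivot and 293 mm high; it looks to +x.
- lever_pad (a point): Middle of the top face of the lever's flat aluminium pad, 145 mm from the pivot along the stand's -y, 192 mm above the counter at rest; 34 mm wide (x), 66 mm long (y). Pushed straight down over this spot with closed fingers it firms up after either about 29 to 40 mm (sound) or about 72 to 85 mm (worn), and reaches 10 N some 6 to 9 mm lower; the grip bar is not reached.
- lever: The aluminium lever itself, 195 mm long, origin on the pivot, x along the pivot axis, -y along the lever at rest. At the pad its free travel takes only about 0.5 to 2.5 N, then it firms up (1 to 2 N more for each further mm).
- lever_angle (a joint): Angle of the lever in rad: 0 at rest (level, held up by a spring), grows as the pad is pressed down; it firms up at 0.20 to 0.27 or at 0.47 to 0.54 (10 N adds 0.03 to 0.07) and springs back to 0 when let go.
- pointer (a joint): Angle of the orange-tipped drag pointer on the scale in rad, on the same pivot: 0 at the start (upright), pushed along by the lever and left at the farthest angle the lever reached. Green band 0.12 to 0.38 (short travel, sound), red band 0.38 to 0.82 (long travel, worn). It is moved only by the lever.
- rack: Grey plastic tag rack fixed to the counter, 100 mm (x) x 190 mm (y) x 20 mm high, origin at the centre of its underside. Two slots without floor, side by side at y = -48 and +48 mm, each 56 mm wide and 16 mm high, 96 mm deep, roofed, open only towards its -x side. Either tag may be in either slot.
- tag_green: Green stiff plastic tag, 130 mm (x) x 50 mm (y) x 8 mm thick, 50 g, loose, lying flat on the counter in a slot of the rack; origin at the centre of its underside. Its -x end carries a white stripe and sticks out of the slot by 42 mm; its +x end is plain. Draw it about 92 mm along its -x to clear the rack before lifting.
- tag_red: Red tag, the same in shape and size.
- tag_green_head (a point): Middle of the lower edge of the green tag's striped end, 65 mm from the tag's origin along its -x; axes as the tag's.
- tag_red_head (a point): The same point of the red tag.
- board: Wooden board fixed flat on the counter, 110 mm wide (y), top 8 mm above the counter; origin on the counter below the face of the metal stop. The board runs from 60 mm behind it (-x) to 260 mm ahead (+x). A tag slides in along the board's -x, with its own x axis along the board's x.
- clip_stop (a point): Middle of the foot of the metal stop's face, on the board's top (8 mm above the counter), axes as the board's; the stop is 90 mm wide. The tag's striped end must come to it.
- clip (a joint): Angle of the sprung steel clip in rad: 0 closed. It is 80 mm wide, hinged behind the stop, highest part about 56 mm above the counter. Its jaw closes 55 mm ahead of the stop, 2 mm above the board; an upturned lip reaches from the jaw to 91 mm ahead of the stop and about 12 mm above the board, so that a tag pushed along the board lifts it by itself (to about 0.07; needs up to about 10 N). It holds the tag by friction.
- jar: Clear jar with a red lid, 84 mm across, 110 mm high, bystander; origin at the centre of its underside.
- carton: Brown part carton 70 (x) x 110 (y) x 70 mm, bystander; origin at the centre of its underside.
- filter: Blue cylindrical filter 72 mm across, 85 mm high, bystander; origin at the centre of its underside.
Mind the look-alikes: they are no part of the job. There is more than one size of the tag_green; the job needs the largest. Of the things that look like the tag_red, the larger one is meant.

How it is judged:
On the way, in this order (a step that is already met when the one before it is completed fails the run):
1. the lever is pressed on its blade until it has firmed up (more than 5 N held for 0.2 s, lever beyond 0.15 rad) (contact force between any of the fingers, the arm and lever above 5 N and value of joint lever_angle above 0.15 rad), for 0.2 s.
2. with the lever let go, the tag that the pointer calls for is drawn at least 80 mm out (value of joint lever_angle below 0.05 rad and ((value of joint pointer between 0.15 and 0.38 rad and distance of tag_green from where it was at the start of the episode above 0.08 m) or (value of joint pointer above 0.38 rad and distance of tag_red from where it was at the start of the episode above 0.08 m))), for 0.1 s.
3. the tag lies let go, flat and level, before its striped end has come under the clip's jaw (((value of joint pointer between 0.15 and 0.38 rad and distance of tag_green from where it was at the start of the episode above 0.08 m and contact force between tag_green and the fingers below 0.05 N and angle between tag_green's own z axis and vertical below 0.1 rad and linear speed of tag_green below 0.02 m/s and height (world z) of tag_green below 0.02 m and not (x of tag_green_head in the frame of clip_stop below 0.05 m and horizontal distance between tag_green_head and clip_stop below 0.06 m)) or (value of joint pointer above 0.38 rad and distance of tag_red from where it was at the start of the episode above 0.08 m and contact force between tag_red and the fingers below 0.05 N and angle between tag_red's own z axis and vertical below 0.1 rad and linear speed of tag_red below 0.02 m/s and height (world z) of tag_red below 0.02 m and not (x of tag_red_head in the frame of clip_stop below 0.05 m and horizontal distance between tag_red_head and clip_stop below 0.06 m)))), for 0.1 s.
At the end, for the whole second after the job is handed in: Lever up (< 0.05 rad). The tag of the pointer's band (green 0.15-0.38 rad, red above) lies flat under the clip (clip > 0.03 rad), striped end within 10 mm of the stop, 20 mm of its middle, within 0.2 rad of the board's line, at rest; other tag within 20 mm of its start (value of joint lever_angle below 0.05 rad and value of joint clip above 0.03 rad and ((value of joint pointer between 0.15 and 0.38 rad and x of tag_green_head in the frame of clip_stop between -0.006 and 0.01 m and y of tag_green_head in the frame of clip_stop between -0.02 and 0.02 m and z of tag_green_head in the frame of clip_stop below 0.005 m and angle between the x axis of tag_green and the x axis of board, either way round below 0.2 rad and angle between tag_green's own z axis and vertical below 0.1 rad and linear speed of tag_green below 0.02 m/s and distance of tag_red from where it was at the start of the episode below 0.02 m) or (value of joint pointer above 0.38 rad and x of tag_red_head in the frame of clip_stop between -0.006 and 0.01 m and y of tag_red_head in the frame of clip_stop between -0.02 and 0.02 m and z of tag_red_head in the frame of clip_stop below 0.005 m and angle between the x axis of tag_red and the x axis of board, either way round below 0.2 rad and angle between tag_red's own z axis and vertical below 0.1 rad and linear speed of tag_red below 0.02 m/s and distance of tag_green from where it was at the start of the episode below 0.02 m))); the robot touches nothing.
It fails at once if the lever is forced with more than 30 N (contact force between any of the fingers, the arm and lever above 30 N).
It fails at once if a bystander is shifted by more than 30 mm (distance of any of jar, carton, filter from where it was at the start of the episode above 0.03 m).
It also fails if it takes over 72 s, if anything falls off the work surface, if the arm or the gripper's body presses on something with over 40 N, if the wrist force passes 120 N, or if a joint passes its speed limit or range.

ROBOT

A 7-joint arm with a two-finger parallel gripper is mounted at the origin on the work surface. World frame = base frame: x ahead of the robot, y to its left, z up, the work surface at z = 0. Lengths are in m, angles in rad, forces in N, time in s.
With the tool pointing down it reaches from about 0.4 to 0.85 m from the base axis. Payload 4.4 kg.
Tool frame: the origin (TCP) lies on the centre line of the jaws, within the pads' length; the fingertips stand 11 mm ahead of it and the grasp point (between the pads) lies 8 mm behind it; z points along the fingers, y is the direction in which the jaws open and shut (so a half turn about z gives the same grasp; the last joint's range is limited). The gripper opens to 94 mm and grips with 3 to 60 N. Pads are 16 mm wide; open, the fingers measure 119 mm over their backs; the gripper's body (75 mm by 177 mm) begins 78 mm behind the grasp point.
Start: joints at [-1.251, 0.628, 0.038, 1.517, -0.027, 0.996, -0.02], TCP at [0.245, 0.602, 0.216] pointing down, gripper open.
Joint ranges: [-3.06, 3.06], [-0.37, 2.12], [-1.25, 1.32], [0.18, 2.47], [-1.1, 4.24], [0.23, 1.98], [-2.94, 2.94]. Speed limits (rad/s): [2.57, 2.57, 3.14, 3.14, 3.14, 3.14, 3.14].

INTERFACE

Orientations are given as a 3x3 rotation matrix whose columns are the frame's x, y, z axes.
In Python, from rig import get_obs, camera, finish_job gives the robot as it stands.
- The arm moves only by the tool arm_command, never from a script. Its argument "increments" is a list of rows, each a list of 6 numbers: the shift along the tool's x, y, z in m, then the turn, a rotation vector about the tool's x, y, z in rad. In form: [[dx, dy, dz, rx, ry, rz], ...]. A call has exactly 10 rows; each row shifts and turns the commanded pose from where the row before left it, along the tool's axes as they then stand; what a row does not reach is not made up. A row lasts 1/10 s, in which the tool goes at most 50 mm and 8.59 degrees, less where a joint would pass 70% of its speed; a pose out of reach is approached as far as the arm can. A call is refused whole if a number of a shift passes 0.05 or a number of a turn 0.15, either way. A call with a gripper value outside its range is refused whole. "grip" is the finger opening in m, from 0 to 0.094, set as the call begins (left out, the last holds). The fingers move at their own pace and stop on an object; "newtons" is the grip in N (left out, the last holds). Time passes only in rows, so rows that do not move let the fingers close, or fill a call up. It gives the time, the measured TCP pose, the force and the opening at its end, in the units of the state.
- get_obs(): the state, without advancing time (a new reading comes with each control period).
- camera(name): name is "scene" or "top"; returns a dict with "img" (420x560x3 uint8, blue, green, red), "depth" (420x560 float32, m along the optical axis (not along the pixel's ray), 0 where there is no reading), "mtx" (3x3 intrinsics, pixels), "R" (3x3) and "t" (3): a world point X has camera coordinates R X + t. Camera axes: x right, y down, z forward; pixel columns grow to the right and rows downward; lengths in m; the calibration is good to about 2 mm. A picture is of the moment at which its call begins.
- finish_job(): hands the job in, once; it reports no verdict.
The state is a dict: "time": time; "joints": joint angles; "qd": joint speeds; "joint_torque": joint torques, N m; "tool_pos": TCP position; "tcp_rot": TCP orientation; "force": force on the tool from outside, world axes, zero at the start; "torque": the same for the moment, N m; "gripper_width": finger opening in m.
Only numpy, scipy, OpenCV 4.12 (cv2) and the standard library are available. Lean on these libraries where they do the work, as an engineer would, in place of code of your own. Each camera call takes 0.05 s, during which the arm holds its last target.

## Working session

There is one attempt and no reset: what is moved stays moved. The work goes in short steps, Python scripts to look and compute and a tool call to move; the robot and the scene stay as the last step left them, time stands still between calls to the robot, and variables do not carry over. Pictures are saved under pics/ and viewed, and the job is handed in when it is done.

Besides the shell and the picture viewer there is one more tool, called after ">>>" as name(argument=value, ...) on one line, values as JSON. arm_command: Moves the arm, as the interface text tells. Its arguments: {"type":"object","properties":{"increments":{"type":"array","items":{"type":"array","items":{"type":"number"}}},"grip":{"type":"number"},"newtons":{"type":"number"}},"required":["increments"]}

```bash
ls; mkdir -p pics
python3 - <<'E'
from rig import get_obs,camera
import cv2,numpy as np
o=get_obs();print({k:np.round(v,3).tolist() for k,v in o.items()})
for n in ("scene","top"):
    c=camera(n);cv2.imwrite(f"pics/{n}0.png",c["img"]);np.savez(f"{n}0.npz",**c);print(n,c["mtx"],c["R"],c["t"],-c["R"].T@c["t"])
E
```

```text
pics
{'time': 0.0, 'joints': [-1.251, 0.629, 0.038, 1.518, -0.027, 0.996, -0.02], 'qd': [0.001, -0.0, 0.001, 0.002, -0.0, 0.0, 0.0], 'joint_torque': [0.0, -54.971, 1.143, -18.663, -0.052, 0.023, 0.0], 'tool_pos': [0.244, 0.602, 0.216], 'tcp_rot': [[-0.926, 0.376, -0.001], [0.376, 0.926, -0.002], [-0.0, -0.002, -1.0]], 'force': [0.568, -0.505, 0.027], 'torque': [0.023, 0.024, -0.001], 'gripper_width': 0.094}
scene [[476.07723019   0.         281.0931328 ]
 [  0.         476.07723019 205.27405438]
 [  0.           0.           1.        ]] [[ 0.73513258  0.67778848 -0.01352255]
 [ 0.44281205 -0.49518872 -0.74746614]
 [-0.51332015  0.54349876 -0.66416227]] [-0.37810608 -0.18309187  1.81933425] [ 1.29293433 -0.82319499  1.06636523]
top [[440.25646175   0.         287.70948809]
 [  0.         440.25646175 214.41745023]
 [  0.           0.           1.        ]] [[-0.00419166 -0.99998843  0.00236139]
 [-0.99113598  0.00384096 -0.13279579]
 [ 0.13278518 -0.00289709 -0.99114061]] [-0.02631049  0.57602169  1.36825669] [ 0.38912133 -0.0245587   1.43269015]
```

View pics/scene0.png

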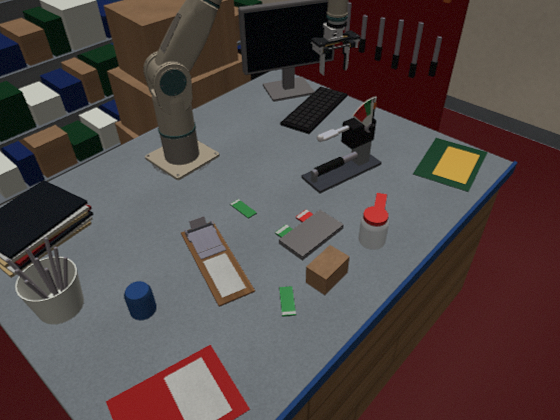

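View pics/top0.png

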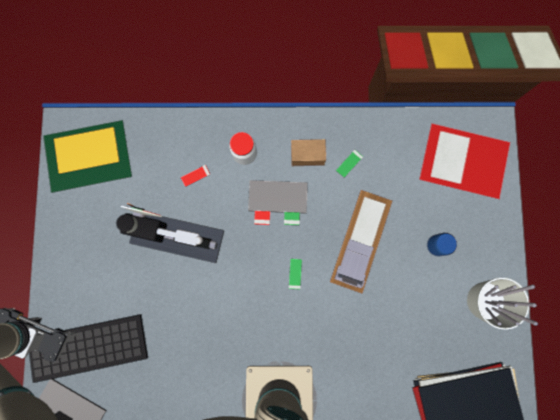

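```bash
cat > h.py <<'E'
import numpy as np,cv2
def load(f): return dict(np.load(f))
def ray(c,uv,z):
    uv=np.atleast_2d(np.asarray(uv,float)); d=np.c_[uv,np.ones(len(uv))]@np.linalg.inv(c["mtx"]).T@c["R"]
    o=-c["R"].T@c["t"]; s=(np.reshape(z,(-1,))-o[2])/d[:,2]; return o+d*s[:,None]
def proj(c,X):
    p=np.atleast_2d(X)@c["R"].T+c["t"]; p=p@c["mtx"].T; return p[:,:2]/p[:,2:]
def cloud(c):
    h,w=c["depth"].shape; v,u=np.mgrid[:h,:w]; d=c["depth"]
    P=np.stack([u,v,np.ones_like(u)],-1)@np.linalg.inv(c["mtx"]).T*d[...,None]
    return (P-c["t"])@c["R"]
E
python3 - <<'E'
from h import *
t=load("top0.npz");s=load("scene0.npz")
def crop(c,x,y,w,h,k): return cv2.resize(c["img"][y:y+h,x:x+w],None,fx=k,fy=k,interpolation=cv2.INTER_CUBIC)
cv2.imwrite("pics/t_mid.png",crop(t,230,140,190,150,4))
cv2.imwrite("pics/t_lev.png",crop(t,105,160,150,120,5))
cv2.imwrite("pics/s_mid.png",crop(s,260,80,180,160,4)[:600])
for n,c in(("top",t),("scene",s)):
    hsv=cv2.cvtColor(c["img"],cv2.COLOR_BGR2HSV)
    for col,m in(("green",cv2.inRange(hsv,(50,120,70),(75,255,255))),("red",cv2.inRange(hsv,(0,180,140),(8,255,255))|cv2.inRange(hsv,(172,180,140),(179,255,255)))):
        for k in cv2.findContours(m,cv2.RETR_EXTERNAL,cv2.CHAIN_APPROX_NONE)[0]:
            if 20<cv2.contourArea(k)<1500:
                P=ray(c,k[:,0,:],0.008); r=cv2.minAreaRect((P[:,:2]*1000).astype(np.float32)); print(n,col,k[:,0].mean(0).round(),np.round(r[0]),np.round(r[1]),round(r[2]))
E
```

```text
top green [295. 272.] [395. -51.] [32. 80.] 90
top green [292. 216.] [576. -41.] [44. 21.] 85
top green [348. 164.] [ 747. -229.] [34. 81.] 48
top red [419. 403.] [ -11. -432.] [95. 11.] 12
top red [262. 215.] [578.  55.] [39. 20.] 90
top red [194. 176.] [708. 282.] [29. 72.] 29
top red [242. 143.] [820. 124.] [73. 69.] 44
top red [406.  50.] [1149. -439.] [137. 124.] 90
scene green [287. 298.] [ 746. -229.] [34. 80.] 47
scene green [284. 232.] [568. -41.] [48. 13.] 86
scene green [244. 209.] [394. -53.] [36. 83.] 86
scene red [124. 405.] [ 674. -700.] [30. 47.] 83
scene red [112. 401.] [ 649. -711.] [34. 21.] 82
scene red [305. 216.] [570.  57.] [45. 14.] 87
scene red [377. 209.] [713. 244.] [ 74. 146.] 37
```

View pics/t_mid.png

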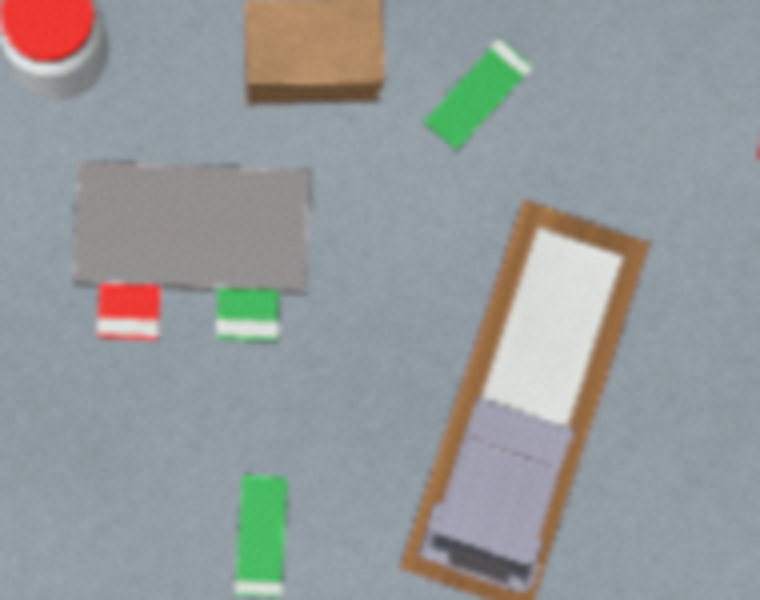

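View pics/t_lev.png

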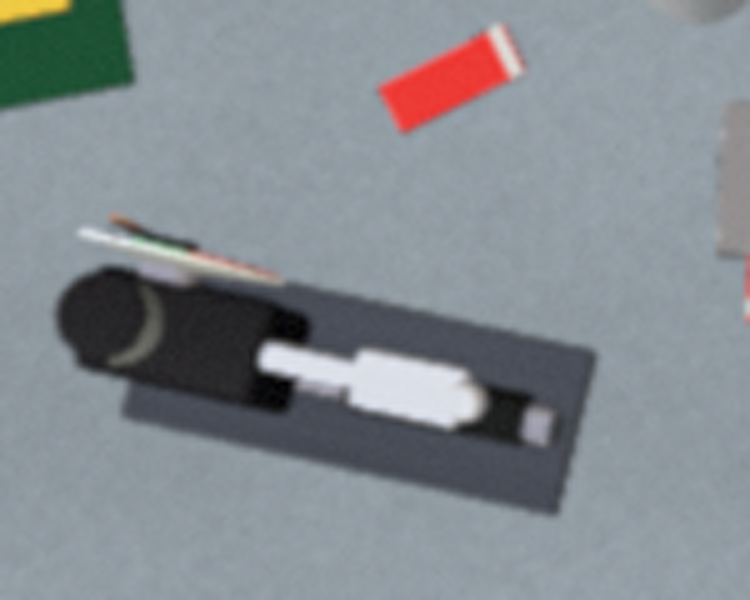

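View pics/s_mid.png

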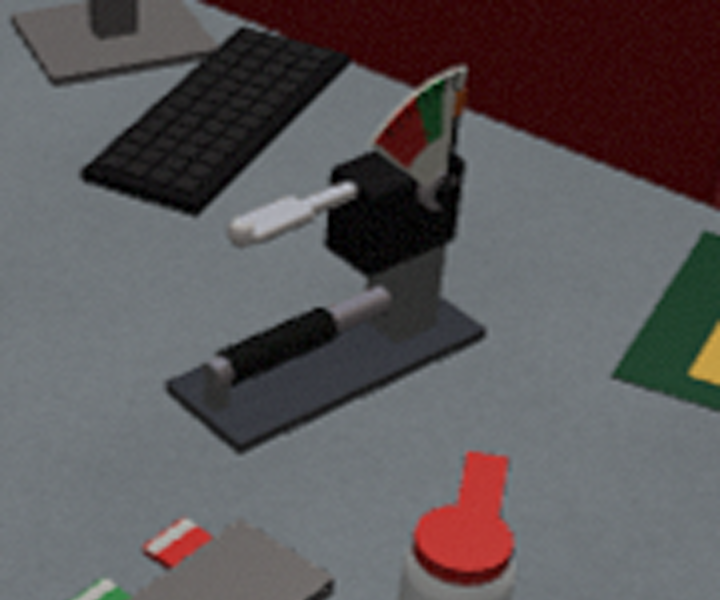

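Run:
```python
from h import *
t=load("top0.npz");s=load("scene0.npz")
def rect(c,m,z,name,amin=30):
    for k in cv2.findContours(m.astype(np.uint8)*255,cv2.RETR_EXTERNAL,cv2.CHAIN_APPROX_NONE)[0]:
        if cv2.contourArea(k)>amin:
            P=ray(c,k[:,0,:],z);r=cv2.minAreaRect((P[:,:2]*1000).astype(np.float32));print(name,k[:,0].mean(0).round(),"c",np.round(r[0],1),"wh",np.round(r[1],1),"a",round(r[2],1),"box",cv2.boxPoints(r).round().tolist())
Ct=cloud(t);Cs=cloud(s)
# pad via height + brightness
for n,c,C in(("top",t,Ct),("scene",s,Cs)):
    g=c["img"].min(2); box=(abs(C[...,0]-.5)<.15)&(abs(C[...,1]-.25)<.2)
    m=(g>150)&box&(C[...,2]>.17)&(C[...,2]<.21)
    print(n,"lever px",m.sum(),"med z",np.median(C[m][:,2]) if m.any() else None)
    rect(c,m,.192,n+" lever")
    # board brown
    hsv=cv2.cvtColor(c["img"],cv2.COLOR_BGR2HSV)
    m=cv2.inRange(hsv,(5,90,60),(20,255,220))>0; m&=(C[...,2]<.03)&(C[...,2]>-.02)&(C[...,0]<.8)&(C[...,0]>.2)&(C[...,1]<-.05)
    m=cv2.morphologyEx(m.astype(np.uint8),cv2.MORPH_CLOSE,np.ones((15,15)))>0
    rect(c,m,.008,n+" board",400)
    # rack
    m=(C[...,2]>.012)&(C[...,2]<.03)&(C[...,0]>.55)&(C[...,0]<.75)&(abs(C[...,1])<.16)
    rect(c,m,.020,n+" rack",400)
    # stand foot
    m=(C[...,2]>.004)&(C[...,2]<.3)&(abs(C[...,0]-.5)<.2)&(abs(C[...,1]-.27)<.25)
    rect(c,m,.01,n+" stand",800)
```

```text
top lever px 395 med z 0.19196019030435268
top lever [179. 236.] c [496.2 280.3] wh [126.7  32.5] a 78.5 box [[468.0, 221.0], [499.0, 215.0], [525.0, 339.0], [493.0, 346.0]]
top board [361. 241.] c [ 494.2 -266.2] wh [106.8 315.7] a 70.2 box [[328.0, -263.0], [625.0, -370.0], [661.0, -269.0], [364.0, -163.0]]
top rack [277. 197.] c [635.4   5. ] wh [189.7 107. ] a 87.5 box [[578.0, -87.0], [685.0, -92.0], [693.0, 98.0], [586.0, 102.0]]
top stand [166. 231.] c [517.3 355.9] wh [360.3 144.8] a 72.3 box [[394.0, 206.0], [532.0, 162.0], [641.0, 506.0], [503.0, 550.0]]
top stand [260. 202.] c [616.8  63.7] wh [162.4  82.4] a 0.0 box [[536.0, 105.0], [536.0, 22.0], [698.0, 23.0], [698.0, 105.0]]
scene lever px 113 med z 0.19357180530309165
scene lever [333. 132.] c [492.  282.8] wh [116.   28.1] a 82.2 box [[470.0, 227.0], [498.0, 223.0], [514.0, 338.0], [486.0, 342.0]]
scene board [216. 262.] c [ 494.  -266.8] wh [108.3 318.3] a 70.3 box [[326.0, -264.0], [626.0, -371.0], [662.0, -269.0], [362.0, -162.0]]
scene rack [310. 234.] c [638.4   2.9] wh [196.6 112.3] a 87.2 box [[578.0, -93.0], [690.0, -98.0], [699.0, 98.0], [587.0, 104.0]]
scene stand [344. 150.] c [412.5 515.2] wh [270.6 715.2] a 27.3 box [[128.0, 771.0], [456.0, 135.0], [697.0, 259.0], [369.0, 895.0]]
```

Run:
```python
from h import *
t=load("top0.npz");s=load("scene0.npz")
print("pad",ray(t,[[186.2,237.3],[175,236],[198,240]],.192).round(4).tolist())
u=np.array([.2,.98]);
print("pad proj scene",proj(s,[.4955,.268,.192]),"top",proj(t,[.4955,.268,.192]))
Ct=cloud(t)
for n,c in(("top",t),("scene",s)):
    C=cloud(c);g=c["img"].astype(int)
    hsv=cv2.cvtColor(c["img"],cv2.COLOR_BGR2HSV)
    for nm,y0 in(("red",.055),("green",-.041)):
        sat=(hsv[...,1]>120)&(((hsv[...,0]>50)&(hsv[...,0]<75))|(hsv[...,0]<8)|(hsv[...,0]>172))
        wh=(g.min(2)>175)
        R=ray(c,np.stack(np.meshgrid(np.arange(560),np.arange(420)),-1).reshape(-1,2),.008).reshape(420,560,3)
        m=(sat|wh)&(abs(R[...,1]-y0)<.04)&(R[...,0]>.5)&(R[...,0]<.61)
        k=max(cv2.findContours(m.astype(np.uint8),0,1)[0],key=cv2.contourArea)
        P=ray(c,k[:,0],.008)[:,:2]*1000;r=cv2.minAreaRect(P.astype(np.float32));print(n,nm,np.round(r[0]),np.round(r[1]),r[2],cv2.boxPoints(r).round().tolist())
```

```text
pad [[0.4913, 0.2586, 0.192], [0.4951, 0.2903, 0.192], [0.4835, 0.2251, 0.192]]
pad proj scene [[330.77306966 133.13046085]] top [[182.89211118 235.82728587]]
top red [572.  57.] [49. 39.] 89.77899169921875 [[552.0, 32.0], [591.0, 32.0], [592.0, 81.0], [552.0, 81.0]]
top green [575. -41.] [42. 20.] 89.77838897705078 [[565.0, -62.0], [585.0, -62.0], [585.0, -20.0], [565.0, -20.0]]
scene red [571.  55.] [52. 23.] 80.69639587402344 [[556.0, 31.0], [578.0, 27.0], [587.0, 79.0], [564.0, 83.0]]
scene green [568. -41.] [48. 13.] 85.61332702636719 [[559.0, -65.0], [572.0, -66.0], [576.0, -18.0], [563.0, -17.0]]
```

>>> arm_command(increments=[[-0.036,-0.022,-0.004,0,0,0],[-0.036,-0.022,-0.004,0,0,0],[-0.036,-0.022,-0.004,0,0,0],[-0.036,-0.022,-0.004,0,0,0],[-0.036,-0.022,-0.004,0,0,0],[-0.036,-0.022,-0.004,0,0,0],[-0.036,-0.022,-0.004,0,0,0],[-0.036,-0.022,-0.004,0,0,0],[-0.036,-0.022,-0.002,0,0,0],[-0.033,-0.022,-0.002,0,0,0]], grip=0, newtons=20)

```text
time: 1.1
tool_pos: [0.4935, 0.2622, 0.2524]
tcp_rot: [[-0.926, 0.377, -0.0], [0.377, 0.926, -0.0], [-0.0, -0.0, -1.0]]
force: [0.5, 0.3, 0.9]
gripper_width: 0.0178
```

>>> arm_command(increments=[[0,0,0,0,0,0.1386],[0,0,0,0,0,0.1386],[0,0,0,0,0,0.1386],[0,0,0,0,0,0.1386],[0,0,0,0,0,0.1386],[0,0,0,0,0,0.1386],[0,0,0,0,0,0.1386],[0,0,0,0,0,0.1386],[0,0,0,0,0,0.1386],[0,0,0,0,0,0.1386]])

```text
time: 2.1
tool_pos: [0.4922, 0.264, 0.2521]
tcp_rot: [[0.205, 0.979, -0.001], [0.979, -0.205, -0.0], [-0.001, -0.001, -1.0]]
force: [-0.0, 0.1, 0.3]
gripper_width: 0.0002
```

```bash
cat > st.py <<'E'
from rig import get_obs
import numpy as np
o=get_obs();print({k:np.round(o[k],4).tolist() for k in("time","tool_pos","tcp_rot","joints","force","gripper_width")})
E
python3 st.py
```

```text
{'time': 2.1, 'tool_pos': [0.4922, 0.264, 0.2521], 'tcp_rot': [[0.2052, 0.9787, -0.0008], [0.9787, -0.2052, -0.0004], [-0.0005, -0.0007, -1.0]], 'joints': [-0.8326, 0.4875, 0.4388, 1.7399, -0.2438, 0.9692, -0.5061], 'force': [-0.0189, 0.091, 0.2997], 'gripper_width': 0.0002}
```

>>> arm_command(increments=[[0,0,0.008,0,0,0],[0,0,0.008,0,0,0],[0,0,0.008,0,0,0],[0,0,0.008,0,0,0],[0,0,0.008,0,0,0],[0,0,0.007,0,0,0],[0,0,0.007,0,0,0],[0,0,0.007,0,0,0],[0,0,0.006,0,0,0],[0,0,0.005,0,0,0]])

```text
time: 3.1
tool_pos: [0.4926, 0.2642, 0.18]
tcp_rot: [[0.2, 0.98, 0.0], [0.98, -0.2, 0.0], [0.0, 0.0, -1.0]]
force: [0.7, -0.2, 1.3]
gripper_width: 0.0002
```

Run:
```python
from rig import camera
from h import *
c=camera("scene");cv2.imwrite("pics/s1.png",cv2.resize(c["img"][40:200,260:440],None,fx=4,fy=4,interpolation=2)[:600]);c=camera("top");cv2.imwrite("pics/t1.png",cv2.resize(c["img"][160:280,105:255],None,fx=5,fy=5,interpolation=2))
```

```text
(no output)
```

View pics/s1.png

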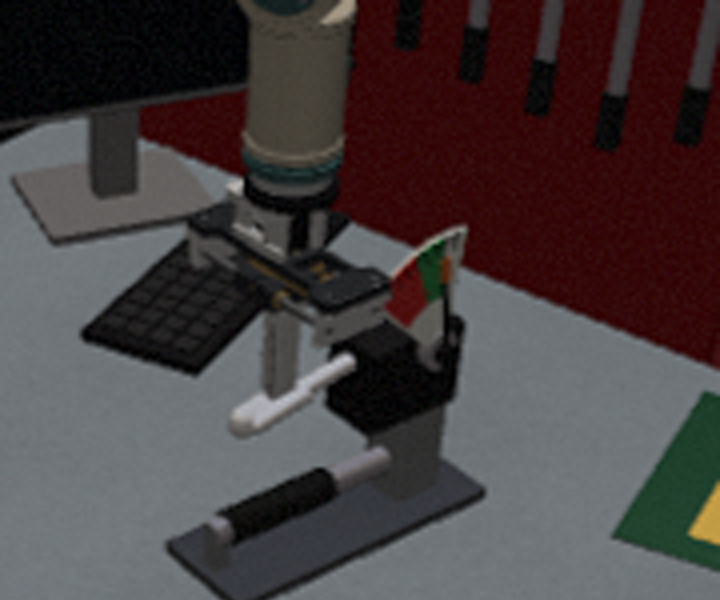

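>>> arm_command(increments=[[0,0,0.001,0,0,0],[0,0,0.001,0,0,0],[0,0,0.001,0,0,0],[0,0,0.001,0,0,0],[0,0,0.001,0,0,0],[0,0,0.001,0,0,0],[0,0,0.001,0,0,0],[0,0,0.001,0,0,0],[0,0,0.001,0,0,0],[0,0,0.001,0,0,0]])

```text
time: 4.2
tool_pos: [0.4927, 0.2641, 0.1704]
tcp_rot: [[0.2, 0.98, 0.0], [0.98, -0.2, 0.0], [0.0, 0.0, -1.0]]
force: [-0.1, 0.8, 0.5]
gripper_width: 0.0004
```

>>> arm_command(increments=[[0,0,0.001,0,0,0],[0,0,0.001,0,0,0],[0,0,0.001,0,0,0],[0,0,0.001,0,0,0],[0,0,0.001,0,0,0],[0,0,0.001,0,0,0],[0,0,0.001,0,0,0],[0,0,0.0,0,0,0],[0,0,0.0,0,0,0],[0,0,0.0,0,0,0]])

```text
time: 5.2
tool_pos: [0.4925, 0.264, 0.1635]
tcp_rot: [[0.2, 0.98, -0.0], [0.98, -0.2, -0.0], [-0.0, -0.0, -1.0]]
force: [0.5, 0.4, 1.1]
gripper_width: 0.0004
```

>>> arm_command(increments=[[0,0,0.001,0,0,0],[0,0,0.001,0,0,0],[0,0,0.001,0,0,0],[0,0,0.001,0,0,0],[0,0,0.001,0,0,0],[0,0,0.001,0,0,0],[0,0,0.001,0,0,0],[0,0,0.001,0,0,0],[0,0,0.0,0,0,0],[0,0,0.0,0,0,0]])

```text
time: 6.2
tool_pos: [0.4925, 0.264, 0.1554]
tcp_rot: [[0.2, 0.98, -0.0], [0.98, -0.2, -0.0], [-0.0, -0.0, -1.0]]
force: [-0.5, 0.5, 1.2]
gripper_width: 0.0007
```

>>> arm_command(increments=[[0,0,0.002,0,0,0],[0,0,0.002,0,0,0],[0,0,0.002,0,0,0],[0,0,0.002,0,0,0],[0,0,0.002,0,0,0],[0,0,0.002,0,0,0],[0,0,0.002,0,0,0],[0,0,0.002,0,0,0],[0,0,0.002,0,0,0],[0,0,0.002,0,0,0]])

```text
time: 7.2
tool_pos: [0.4925, 0.264, 0.1353]
tcp_rot: [[0.2, 0.98, 0.0], [0.98, -0.2, 0.0], [0.0, -0.0, -1.0]]
force: [0.0, 0.2, 2.3]
gripper_width: 0.0005
```

>>> arm_command(increments=[[0,0,0.001,0,0,0],[0,0,0.001,0,0,0],[0,0,0.001,0,0,0],[0,0,0.001,0,0,0],[0,0,0.001,0,0,0],[0,0,0.001,0,0,0],[0,0,0.001,0,0,0],[0,0,0.001,0,0,0],[0,0,0.001,0,0,0],[0,0,0.001,0,0,0]])

```text
time: 8.2
tool_pos: [0.4926, 0.2641, 0.1254]
tcp_rot: [[0.2, 0.98, 0.0], [0.98, -0.2, 0.0], [0.0, 0.0, -1.0]]
force: [0.4, 0.1, 3.6]
gripper_width: 0.0005
```

>>> arm_command(increments=[[0,0,0.001,0,0,0],[0,0,0.001,0,0,0],[0,0,0.001,0,0,0],[0,0,0.001,0,0,0],[0,0,0.001,0,0,0],[0,0,0,0,0,0],[0,0,0,0,0,0],[0,0,0,0,0,0],[0,0,0.0,0,0,0],[0,0,0.0,0,0,0]])

```text
time: 9.2
tool_pos: [0.4929, 0.2648, 0.1212]
tcp_rot: [[0.199, 0.98, 0.001], [0.98, -0.199, 0.001], [0.002, 0.001, -1.0]]
force: [-0.8, 0.7, 7.8]
gripper_width: 0.0009
```

>>> arm_command(increments=[[0,0,0.001,0,0,0],[0,0,0.0005,0,0,0],[0,0,0,0,0,0],[0,0,0,0,0,0],[0,0,0,0,0,0],[0,0,0,0,0,0],[0,0,0,0,0,0],[0,0,0,0,0,0],[0,0,0.0,0,0,0],[0,0,0.0,0,0,0]])

```text
time: 10.2
tool_pos: [0.4931, 0.2649, 0.1198]
tcp_rot: [[0.199, 0.98, 0.001], [0.98, -0.199, 0.002], [0.002, 0.001, -1.0]]
force: [-0.1, 0.8, 9.0]
gripper_width: 0.0004
```

>>> arm_command(increments=[[0,0,-0.008,0,0,0],[0,0,-0.012,0,0,0],[0,0,-0.016,0,0,0],[0,0,-0.016,0,0,0],[0,0,-0.016,0,0,0],[0,0,-0.016,0,0,0],[0,0,-0.016,0,0,0],[0,0,-0.014,0,0,0],[0,0,-0.012,0,0,0],[0,0,-0.01,0,0,0]])

```text
time: 11.2
tool_pos: [0.4925, 0.2641, 0.256]
tcp_rot: [[0.2, 0.98, 0.0], [0.98, -0.2, 0.0], [0.0, 0.0, -1.0]]
force: [0.6, -0.6, 1.0]
gripper_width: 0.0005
```

```bash
python3 st.py
python3 - <<'E'
from rig import camera
from h import *
c=camera("scene");cv2.imwrite("pics/s2.png",cv2.resize(c["img"][40:200,260:440],None,fx=4,fy=4,interpolation=2)[:600])
c=camera("top");np.savez("top2.npz",**c);cv2.imwrite("pics/t2.png",cv2.resize(c["img"][140:290,230:420],None,fx=4,fy=4,interpolation=2))
E
```

```text
{'time': 11.2, 'tool_pos': [0.4925, 0.2641, 0.256], 'tcp_rot': [[0.1997, 0.9798, 0.0002], [0.9798, -0.1997, 0.0003], [0.0003, 0.0001, -1.0]], 'joints': [-0.8338, 0.4832, 0.4405, 1.7351, -0.2416, 0.9768, -0.5024], 'force': [0.6426, -0.5514, 1.0044], 'gripper_width': 0.0005}
```

View pics/s2.png

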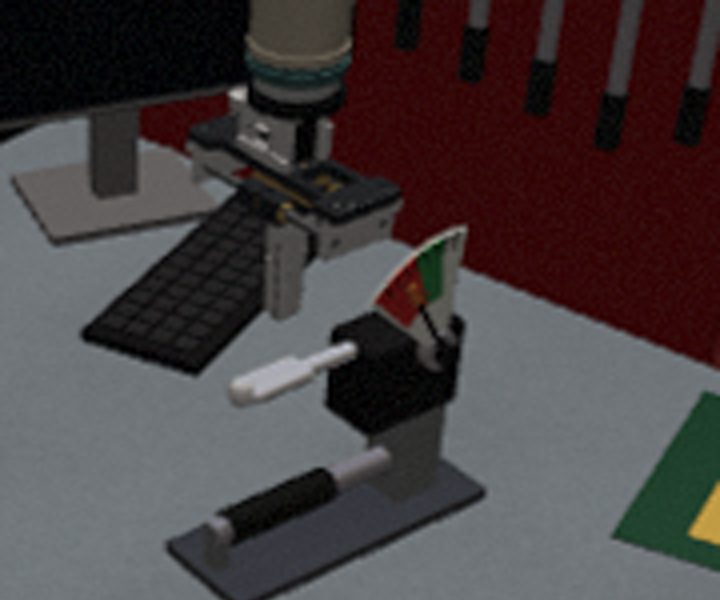

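View pics/t2.png

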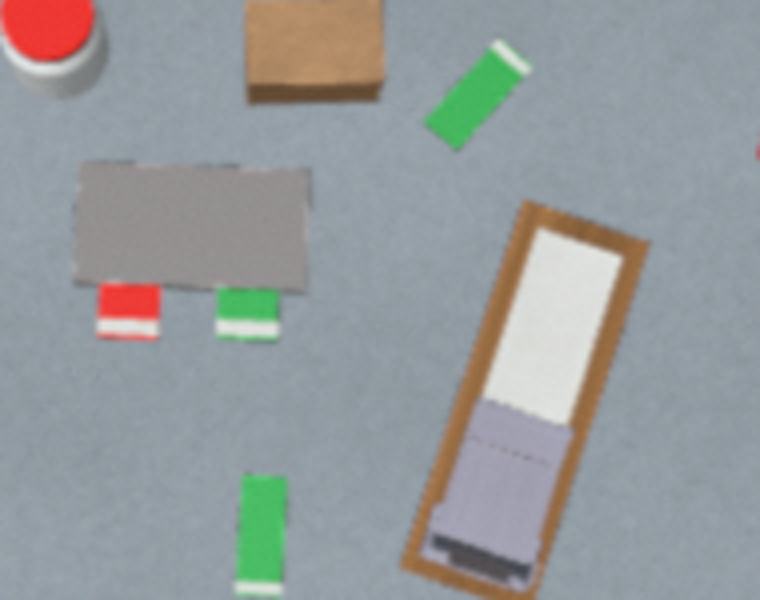

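>>> arm_command(increments=[[-0.019,0.012,0,0,0,0],[-0.019,0.012,0,0,0,0],[-0.019,0.012,0,0,0,0],[-0.019,0.012,0,0,0,0],[-0.019,0.012,0,0,0,0],[-0.019,0.012,0,0,0,0],[-0.019,0.012,0,0,0,0],[-0.019,0.012,0,0,0,0],[-0.019,0.012,0,0,0,0],[-0.0165,0.0114,0,0,0,0]], grip=0.074)

```text
time: 12.3
tool_pos: [0.5719, 0.0552, 0.2542]
tcp_rot: [[0.2, 0.98, -0.002], [0.98, -0.2, -0.0], [-0.001, -0.001, -1.0]]
force: [-0.3, 0.0, -0.0]
gripper_width: 0.073
```

>>> arm_command(increments=[[0,0,0.019,0,0,0.1414],[0,0,0.019,0,0,0.1414],[0,0,0.019,0,0,0.1414],[0,0,0.019,0,0,0.1414],[0,0,0.019,0,0,0.1414],[0,0,0.019,0,0,0.1414],[0,0,0.019,0,0,0.1414],[0,0,0.019,0,0,0.1414],[0,0,0.019,0,0,0.1414],[0,0,0.019,0,0,0.1414]])

```text
time: 13.3
tool_pos: [0.5716, 0.0565, 0.0635]
tcp_rot: [[0.999, -0.05, -0.001], [-0.05, -0.999, -0.0], [-0.001, 0.0, -1.0]]
force: [0.8, 0.9, 0.9]
gripper_width: 0.0741
```

```bash
python3 st.py
python3 - <<'E'
from rig import camera
from h import *
c=camera("scene");cv2.imwrite("pics/s3.png",cv2.resize(c["img"][150:290,230:420],None,fx=4,fy=4,interpolation=2)[:600])
s=c
for n in("red",):
    print(proj(c,[[.552,.032,0],[.552,.081,0]]))
E
```

```text
{'time': 13.3, 'tool_pos': [0.5716, 0.0565, 0.0635], 'tcp_rot': [[0.9988, -0.0499, -0.0012], [-0.0499, -0.9988, -0.0004], [-0.0012, 0.0004, -1.0]], 'joints': [-0.5447, 0.8371, 0.6582, 1.8685, -0.7692, 0.7112, -1.0543], 'force': [0.8231, 0.8509, 0.8779], 'gripper_width': 0.0741}
[[296.22597036 219.217139  ]
 [305.97802493 211.67097262]]
```

View pics/s3.png

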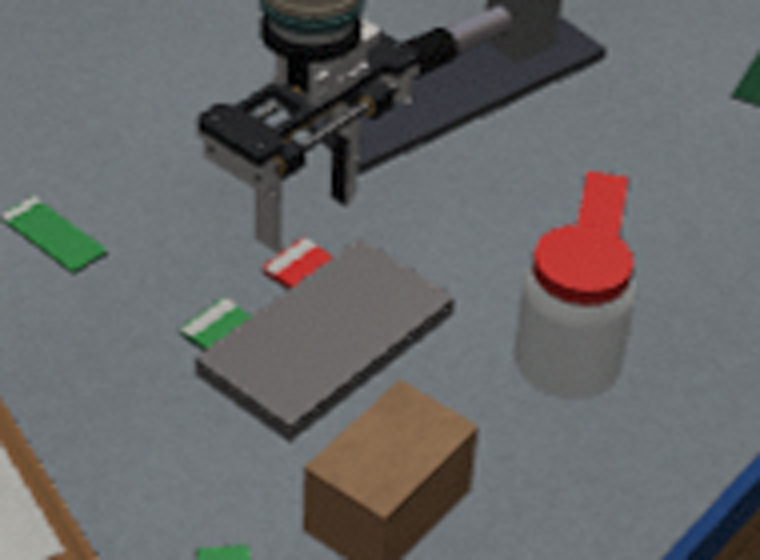

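>>> arm_command(increments=[[0,0,0.008,0,0,0],[0,0,0.008,0,0,0],[0,0,0.008,0,0,0],[0,0,0.008,0,0,0],[0,0,0.006,0,0,0],[0,0,0.005,0,0,0],[0,0,0.004,0,0,0],[0,0,0.003,0,0,0],[0,0,0,0,0,0],[0,0,0,0,0,0]])

```text
time: 14.35
tool_pos: [0.5722, 0.0565, 0.0151]
tcp_rot: [[0.999, -0.044, 0.0], [-0.044, -0.999, 0.0], [0.0, -0.0, -1.0]]
force: [-0.6, 0.1, -0.4]
gripper_width: 0.074
```

>>> arm_command(increments=[[0,0,0,0,0,0],[0,0,0,0,0,0],[0,0,0,0,0,0],[0,0,0,0,0,0],[0,0,0,0,0,0],[0,0,0,0,0,0],[0,0,0,0,0,0],[0,0,0,0,0,0],[0,0,0,0,0,0],[0,0,0,0,0,0]], grip=0.03, newtons=25)

```text
time: 15.35
tool_pos: [0.5721, 0.0565, 0.0151]
tcp_rot: [[0.999, -0.044, 0.0], [-0.044, -0.999, 0.0], [0.0, -0.0, -1.0]]
force: [-1.4, 1.2, 2.5]
gripper_width: 0.0493
```

>>> arm_command(increments=[[-0.006,0,0,0,0,0],[-0.01,0,0,0,0,0],[-0.012,0,0,0,0,0],[-0.012,0,0,0,0,0],[-0.012,0,0,0,0,0],[-0.012,0,0,0,0,0],[-0.012,0,0,0,0,0],[-0.012,0,0,0,0,0],[-0.01,0,0,0,0,0],[-0.006,0,0,0,0,0]])

```text
time: 16.35
tool_pos: [0.4668, 0.0612, 0.0151]
tcp_rot: [[0.999, -0.044, -0.001], [-0.044, -0.999, 0.0], [-0.001, -0.0, -1.0]]
force: [0.5, -1.0, 0.1]
gripper_width: 0.0495
```

Run:
```python
from rig import camera
from h import *
c=camera("scene");cv2.imwrite("pics/s4.png",cv2.resize(c["img"][150:290,230:420],None,fx=4,fy=4,interpolation=2)[:600])
```

```text
(no output)
```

View pics/s4.png

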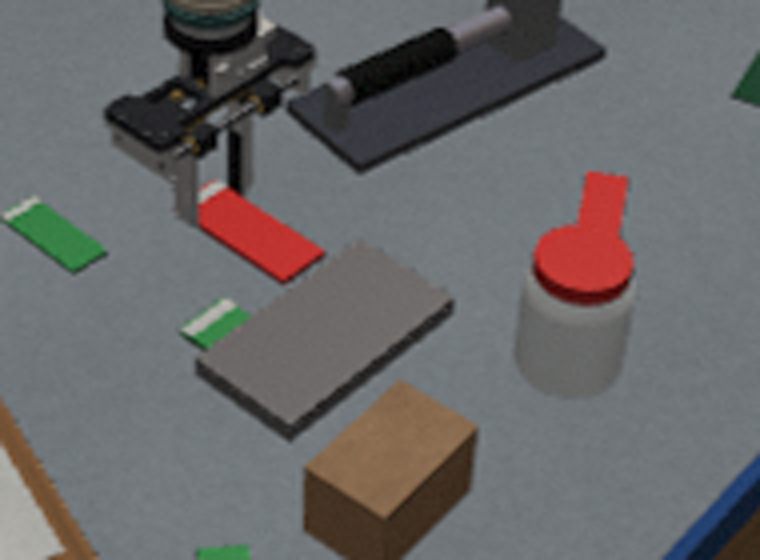

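>>> arm_command(increments=[[0,0,-0.004,0,0,0.02],[0,0,-0.006,0,0,0.032],[0,0,-0.008,0,0,0.032],[0,0,-0.008,0,0,0.032],[0,0,-0.008,0,0,0.032],[0,0,-0.008,0,0,0.032],[0,0,-0.008,0,0,0.032],[0,0,-0.006,0,0,0.032],[0,0,-0.004,0,0,0.032],[0,0,0,0,0,0.026]])

```text
time: 17.4
tool_pos: [0.4686, 0.0612, 0.0754]
tcp_rot: [[0.94, -0.341, 0.001], [-0.341, -0.94, -0.0], [0.001, -0.0, -1.0]]
force: [0.6, -0.4, 0.3]
gripper_width: 0.0492
```

>>> arm_command(increments=[[0.008,0.014,0,0,0,0],[0.014,0.024,0,0,0,0],[0.02,0.034,0,0,0,0],[0.021,0.036,0,0,0,0],[0.021,0.036,0,0,0,0],[0.021,0.036,0,0,0,0],[0.021,0.036,0,0,0,0],[0.021,0.036,0,0,0,0],[0.016,0.027,0,0,0,0],[0.012,0.02,0,0,0,0]])

```text
time: 18.4
tool_pos: [0.531, -0.2825, 0.0747]
tcp_rot: [[0.94, -0.342, -0.001], [-0.342, -0.94, -0.001], [-0.0, 0.001, -1.0]]
force: [-0.0, 0.6, -0.3]
gripper_width: 0.0494
```

```bash
python3 st.py;python3 - <<'E'
from rig import camera
from h import *
c=camera("scene");np.savez("scene5.npz",**c);cv2.imwrite("pics/s5.png",cv2.resize(c["img"][170:320,160:350],None,fx=4,fy=4,interpolation=2)[:600])
c=camera("top");np.savez("top5.npz",**c);cv2.imwrite("pics/t5.png",cv2.resize(c["img"][170:310,310:480],None,fx=4,fy=4,interpolation=2)[:600])
E
```

```text
{'time': 18.4, 'tool_pos': [0.531, -0.2825, 0.0747], 'tcp_rot': [[0.9397, -0.3419, -0.0006], [-0.3419, -0.9397, -0.0013], [-0.0001, 0.0014, -1.0]], 'joints': [0.0342, 0.8579, 0.6973, 1.7882, -0.7562, 0.7842, -0.7957], 'force': [-0.0184, 0.6358, -0.3359], 'gripper_width': 0.0494}
```

View pics/s5.png

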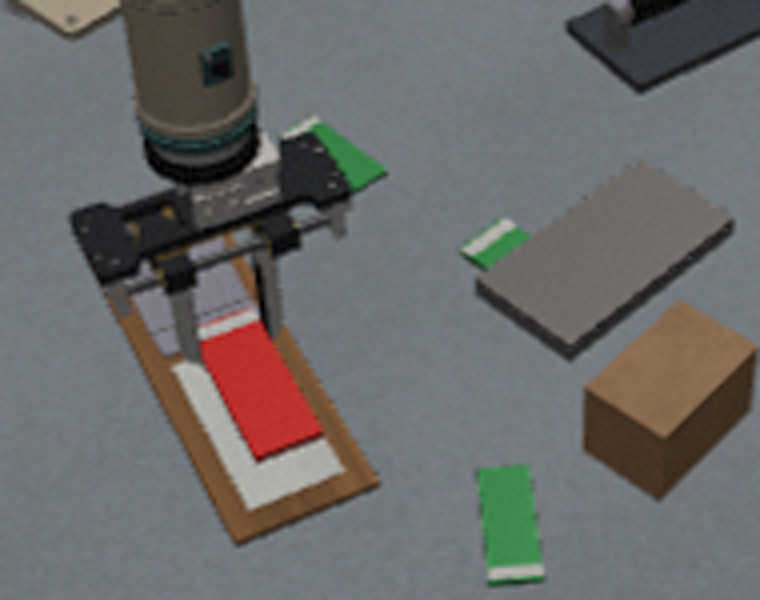

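View pics/t5.png

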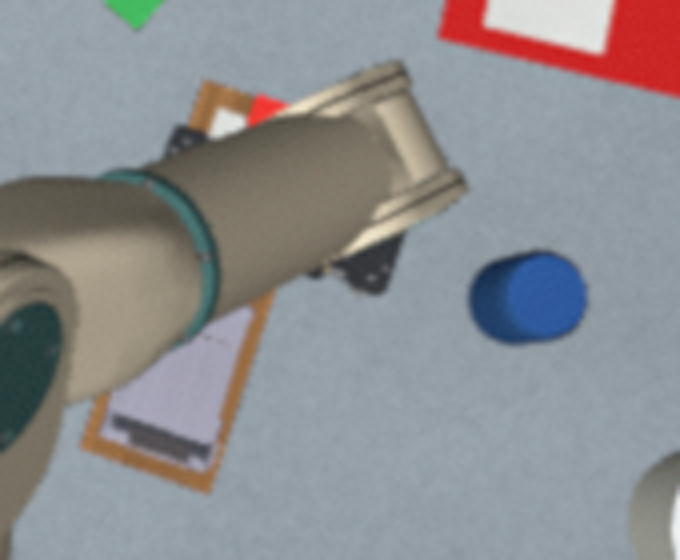

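>>> arm_command(increments=[[0,-0.0026,0.006,0,0,0],[0,0,0.007,0,0,0],[0,0,0.007,0,0,0],[0,0,0.007,0,0,0],[0,0,0.007,0,0,0],[0,0,0.007,0,0,0],[0,0,0.005,0,0,0],[0,0,0.003,0,0,0],[0,0,0.002,0,0,0],[0,0,0,0,0,0]])

```text
time: 19.5
tool_pos: [0.5322, -0.2772, 0.0238]
tcp_rot: [[0.941, -0.339, -0.0], [-0.339, -0.941, 0.0], [-0.0, 0.0, -1.0]]
force: [-0.9, 1.1, -0.9]
gripper_width: 0.0494
```

>>> arm_command(increments=[[0,0,0,0,0,0],[0,0,0,0,0,0],[0,0,0,0,0,0],[0,0,0,0,0,0],[0,0,0,0,0,0],[0,0,-0.005,0,0,0],[0,0,-0.01,0,0,0],[0,0,-0.015,0,0,0],[0,0,-0.015,0,0,0],[0,0,-0.015,0,0,0]], grip=0.076)

```text
time: 20.5
tool_pos: [0.5325, -0.2774, 0.0859]
tcp_rot: [[0.941, -0.339, 0.001], [-0.339, -0.941, -0.001], [0.001, 0.0, -1.0]]
force: [1.0, -0.5, -0.4]
gripper_width: 0.0759
```

```bash
cat > tag.py <<'E'
import sys
from rig import camera
from h import *
c=camera("scene");n=sys.argv[1];cv2.imwrite(f"pics/{n}.png",cv2.resize(c["img"][170:320,160:350],None,fx=4,fy=4,interpolation=2)[:600])
hsv=cv2.cvtColor(c["img"],cv2.COLOR_BGR2HSV)
m=(((hsv[...,0]<6)|(hsv[...,0]>174))&(hsv[...,1]>150)&(hsv[...,2]>90)).astype(np.uint8)
m[:, :190]=0;m[:,260:]=0;m[:200]=0;m[320:]=0
k=max(cv2.findContours(m,0,1)[0],key=cv2.contourArea)
P=ray(c,k[:,0],.016)[:,:2]; o=np.array([.400,-.2326]);u=np.array([.941,-.339]);v=np.array([.339,.941])
B=np.c_[(P-o)@u,(P-o)@v]*1000
r=cv2.minAreaRect(B.astype(np.float32));print("board frame mm",np.round(r[0],1),np.round(r[1],1),round(r[2],1),cv2.boxPoints(r).round().tolist())
E
python3 st.py; python3 tag.py s6
```

```text
{'time': 20.5, 'tool_pos': [0.5325, -0.2774, 0.0859], 'tcp_rot': [[0.9406, -0.3394, 0.001], [-0.3394, -0.9406, -0.0006], [0.0011, 0.0002, -1.0]], 'joints': [0.0185, 0.8423, 0.7099, 1.7867, -0.7442, 0.8009, -0.8095], 'force': [1.0427, -0.5409, -0.373], 'gripper_width': 0.0759}
board frame mm [186.3   3. ] [ 48.4 115.3] 89.6 [[128.0, -21.0], [244.0, -22.0], [244.0, 27.0], [129.0, 28.0]]
```

View pics/s6.png

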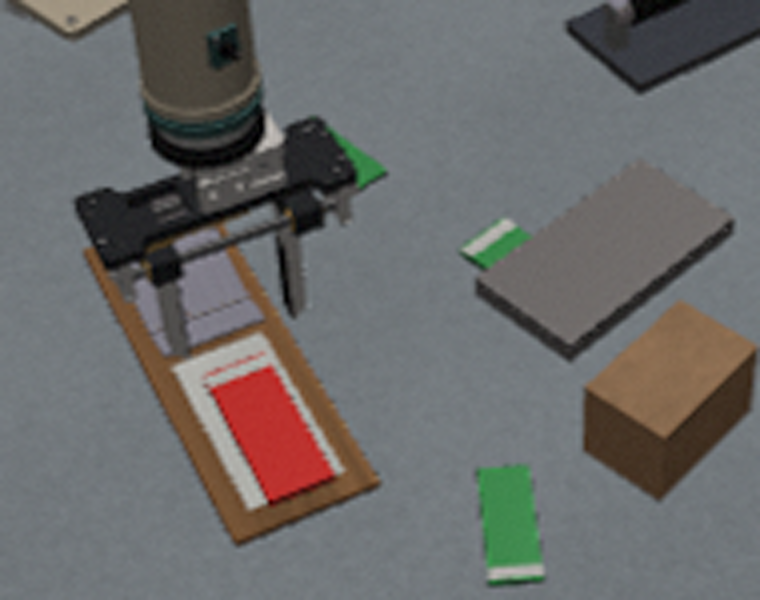

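>>> arm_command(increments=[[0.02,0,0,0,0,0],[0.024,0,0,0,0,0],[0.024,0,0,0,0,0],[0.02,0,0.003,0,0,0],[0.008,0,0.008,0,0,0],[0,0,0.012,0,0,0],[0,0,0.014,0,0,0],[0,0,0.014,0,0,0],[0,0,0.009,0,0,0],[0,0,0.004,0,0,0]])

```text
time: 21.55
tool_pos: [0.621, -0.3088, 0.0192]
tcp_rot: [[0.941, -0.34, -0.003], [-0.34, -0.941, 0.002], [-0.003, -0.001, -1.0]]
force: [-5.6, 6.0, 20.3]
gripper_width: 0.076
```

>>> arm_command(increments=[[0,0,0,0,0,0],[0,0,0,0,0,0],[0,0,0,0,0,0],[0,0,0,0,0,0],[0,0,0,0,0,0],[0,0,0,0,0,0],[0,0,0,0,0,0],[0,0,0,0,0,0],[0,0,0,0,0,0],[0,0,0,0,0,0]], grip=0.03, newtons=40)

```text
time: 22.55
tool_pos: [0.6226, -0.3097, 0.02]
tcp_rot: [[0.941, -0.339, 0.0], [-0.339, -0.941, -0.0], [0.0, 0.0, -1.0]]
force: [-0.0, 0.8, 1.0]
gripper_width: 0.0494
```

```bash
python3 st.py; python3 tag.py s7
```

```text
{'time': 22.55, 'tool_pos': [0.6226, -0.3097, 0.02], 'tcp_rot': [[0.9407, -0.3393, 0.0002], [-0.3393, -0.9407, -0.0001], [0.0002, 0.0, -1.0]], 'joints': [0.0749, 1.0329, 0.6728, 1.5208, -0.7763, 0.8693, -0.8898], 'force': [-0.0489, 0.8443, 0.9656], 'gripper_width': 0.0494}
board frame mm [210.    4.7] [49.1 67.7] 89.4 [[176.0, -20.0], [244.0, -20.0], [244.0, 29.0], [176.0, 30.0]]
```

View pics/s7.png

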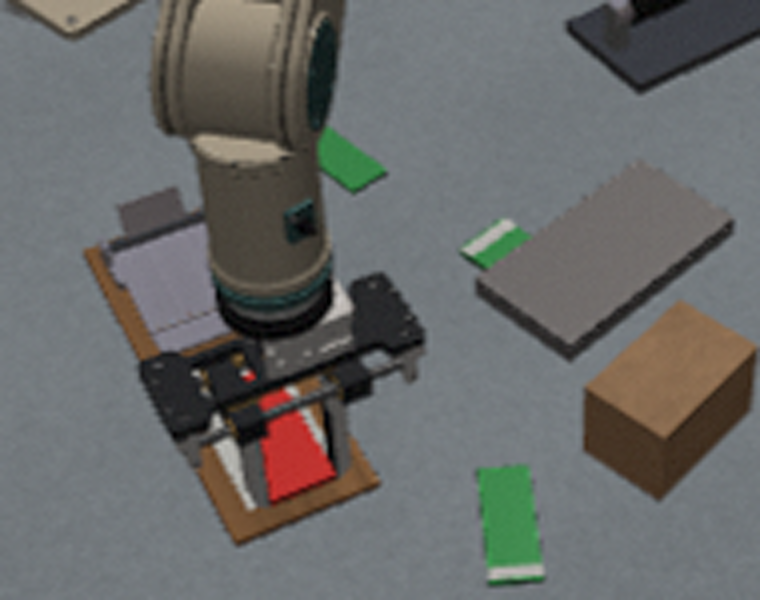

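>>> arm_command(increments=[[-0.006,0.001,0,0,0,0],[-0.008,0.001,0,0,0,0],[-0.008,0.0008,0,0,0,0],[-0.008,0,0,0,0,0],[-0.008,0,0,0,0,0],[-0.006,0,0,0,0,0],[-0.006,0,0,0,0,0],[-0.005,0,0,0,0,0],[-0.005,0,0,0,0,0],[-0.005,0,0,0,0,0]])

```text
time: 23.6
tool_pos: [0.5637, -0.2915, 0.0211]
tcp_rot: [[0.941, -0.339, 0.006], [-0.339, -0.941, -0.004], [0.007, 0.001, -1.0]]
force: [5.3, -2.2, -0.1]
gripper_width: 0.0494
```

>>> arm_command(increments=[[-0.004,0,0,0,0,0],[-0.004,0,0,0,0,0],[-0.004,0,0,0,0,0],[-0.004,0,0,0,0,0],[-0.004,0,0,0,0,0],[-0.004,0,0,0,0,0],[-0.004,0,0,0,0,0],[-0.004,0,0,0,0,0],[-0.003,0,0,0,0,0],[-0.002,0,0,0,0,0]])

```text
time: 24.6
tool_pos: [0.5253, -0.2776, 0.02]
tcp_rot: [[0.941, -0.339, -0.0], [-0.339, -0.941, 0.0], [-0.0, -0.0, -1.0]]
force: [5.0, -2.3, -1.9]
gripper_width: 0.0497
```

```bash
python3 st.py; python3 tag.py s8
```

```text
{'time': 24.6, 'tool_pos': [0.5253, -0.2776, 0.02], 'tcp_rot': [[0.9406, -0.3394, -0.0001], [-0.3394, -0.9406, 0.0001], [-0.0001, -0.0001, -1.0]], 'joints': [0.0706, 0.9195, 0.6209, 1.8277, -0.8313, 0.6768, -0.7301], 'force': [4.9523, -2.3064, -1.9199], 'gripper_width': 0.0497}
board frame mm [109.    3.1] [48.6 65. ] 87.2 [[75.0, -20.0], [140.0, -23.0], [143.0, 26.0], [78.0, 29.0]]
```

View pics/s8.png

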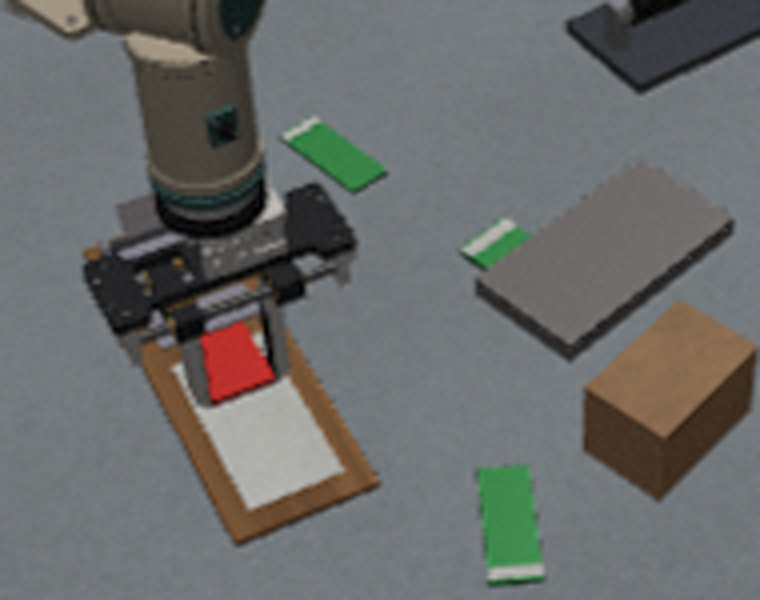

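>>> arm_command(increments=[[-0.0015,0,0,0,0,0],[-0.0015,0,0,0,0,0],[-0.0015,0,0,0,0,0],[-0.0015,0,0,0,0,0],[-0.0015,0,0,0,0,0],[-0.0015,0,0,0,0,0],[-0.001,0,0,0,0,0],[0,0,0,0,0,0],[0,0,0,0,0,0],[0,0,0,0,0,0]])

```text
time: 25.65
tool_pos: [0.5159, -0.2742, 0.0199]
tcp_rot: [[0.941, -0.339, -0.001], [-0.339, -0.941, 0.0], [-0.001, -0.0, -1.0]]
force: [2.8, -1.1, 1.3]
gripper_width: 0.0495
```

>>> arm_command(increments=[[-0.001,0,0,0,0,0],[-0.001,0,0,0,0,0],[-0.001,0,0,0,0,0],[0,0,0,0,0,0],[0,0,0,0,0,0],[0,0,0,0,0,0],[0,0,0,0,0,0],[0,0,0,0,0,0],[0,0,0,0,0,0],[0,0,0,0,0,0]])

```text
time: 26.65
tool_pos: [0.5133, -0.2732, 0.02]
tcp_rot: [[0.941, -0.339, -0.0], [-0.339, -0.941, 0.0], [-0.0, -0.0, -1.0]]
force: [3.6, -1.6, 0.1]
gripper_width: 0.0494
```

>>> arm_command(increments=[[-0.001,0,0,0,0,0],[-0.001,0,0,0,0,0],[-0.001,0,0,0,0,0],[0,0,0,0,0,0],[0,0,0,0,0,0],[0,0,0,0,0,0],[0,0,0,0,0,0],[0,0,0,0,0,0],[0,0,0,0,0,0],[0,0,0,0,0,0]])

```text
time: 27.65
tool_pos: [0.513, -0.2731, 0.0204]
tcp_rot: [[0.941, -0.339, 0.004], [-0.339, -0.941, -0.002], [0.004, 0.001, -1.0]]
force: [8.6, -2.8, -1.8]
gripper_width: 0.0496
```

>>> arm_command(increments=[[-0.001,0,0,0,0,0],[-0.001,0,0,0,0,0],[-0.001,0,0,0,0,0],[0,0,0,0,0,0],[0,0,0,0,0,0],[0,0,0,0,0,0],[0,0,0,0,0,0],[0,0,0,0,0,0],[0,0,0,0,0,0],[0,0,0,0,0,0]])

```text
time: 28.65
tool_pos: [0.5129, -0.2731, 0.0211]
tcp_rot: [[0.941, -0.339, 0.008], [-0.339, -0.941, -0.005], [0.009, 0.002, -1.0]]
force: [12.5, -3.7, -2.3]
gripper_width: 0.0493
```

>>> arm_command(increments=[[0.002,0,0,0,0,0],[0.002,0,0,0,0,0],[0.0005,0,0,0,0,0],[0,0,0,0,0,0],[0,0,0,0,0,0],[0,0,0,0,0,0],[0,0,0,0,0,0],[0,0,0,0,0,0],[0,0,0,0,0,0],[0,0,0,0,0,0]], grip=0.076)

```text
time: 29.65
tool_pos: [0.512, -0.2728, 0.02]
tcp_rot: [[0.941, -0.339, -0.0], [-0.339, -0.941, 0.0], [-0.0, 0.0, -1.0]]
force: [0.1, 0.2, 0.7]
gripper_width: 0.0758
```

>>> arm_command(increments=[[0,0,-0.005,0,0,0],[0,0,-0.01,0,0,0],[0,0,-0.02,0,0,0],[0,0,-0.03,0,0,0],[0,0,-0.03,0,0,0],[0,0,-0.03,0,0,0],[0,0,-0.03,0,0,0],[0,0,-0.03,0,0,0],[0,0,-0.02,0,0,0],[0,0,0,0,0,0]])

```text
time: 30.65
tool_pos: [0.5132, -0.2742, 0.2285]
tcp_rot: [[0.941, -0.34, 0.005], [-0.339, -0.941, -0.003], [0.006, 0.001, -1.0]]
force: [0.2, -1.3, 0.1]
gripper_width: 0.0762
```

>>> arm_command(increments=[[0,-0.03,0,0,0,0],[0,-0.04,0,0,0,0],[0,-0.04,0,0,0,0],[0,-0.04,0,0,0,0],[0,-0.04,0,0,0,0],[0,-0.04,0,0,0,0],[0,-0.03,0,0,0,0],[0,-0.02,0,0,0,0],[0,0,0,0,0,0],[0,0,0,0,0,0]])

```text
time: 31.65
tool_pos: [0.6062, -0.0102, 0.2244]
tcp_rot: [[0.941, -0.34, -0.001], [-0.34, -0.941, -0.001], [-0.001, 0.001, -1.0]]
force: [-0.5, -0.6, 0.1]
gripper_width: 0.0761
```

```bash
python3 st.py; python3 tag.py s9
python3 - <<'E'
from rig import camera
from h import *
c=camera("top");cv2.imwrite("pics/t9.png",cv2.resize(c["img"][150:310,100:440],None,fx=2.3,fy=2.3,interpolation=2))
cv2.imwrite("pics/t9b.png",cv2.resize(c["img"][180:300,310:430],None,fx=5,fy=5,interpolation=2))
s=camera("scene");cv2.imwrite("pics/s9b.png",s["img"])
o=np.array([.400,-.2326]);u=np.array([.941,-.339]);v=np.array([.339,.941])
hsv=cv2.cvtColor(c["img"],cv2.COLOR_BGR2HSV)
m=(((hsv[...,0]<6)|(hsv[...,0]>174))&(hsv[...,1]>150)&(hsv[...,2]>90)).astype(np.uint8);m[:200]=0;m[:,:320]=0;m[:,400:]=0;m[300:]=0
for k in cv2.findContours(m,0,1)[0]:
    P=ray(c,k[:,0],.016)[:,:2]-o;r=cv2.minAreaRect((np.c_[P@u,P@v]*1000).astype(np.float32));print("top",np.round(r[0],1),np.round(r[1],1),r[2])
E
```

```text
{'time': 31.65, 'tool_pos': [0.6062, -0.0102, 0.2244], 'tcp_rot': [[0.9406, -0.3395, -0.0014], [-0.3395, -0.9406, -0.001], [-0.001, 0.0014, -1.0]], 'joints': [-0.5375, 0.7122, 0.8951, 1.6498, -0.6129, 1.0853, -1.3801], 'force': [-0.4554, -0.5548, 0.1462], 'gripper_width': 0.0761}
board frame mm [102.9   1.1] [50.6 49.4] 1.0 [[77.0, 25.0], [78.0, -24.0], [129.0, -23.0], [128.0, 26.0]]
top [111.2   1.1] [33.  44.7] 0.12590175867080688
```

View pics/s9.png

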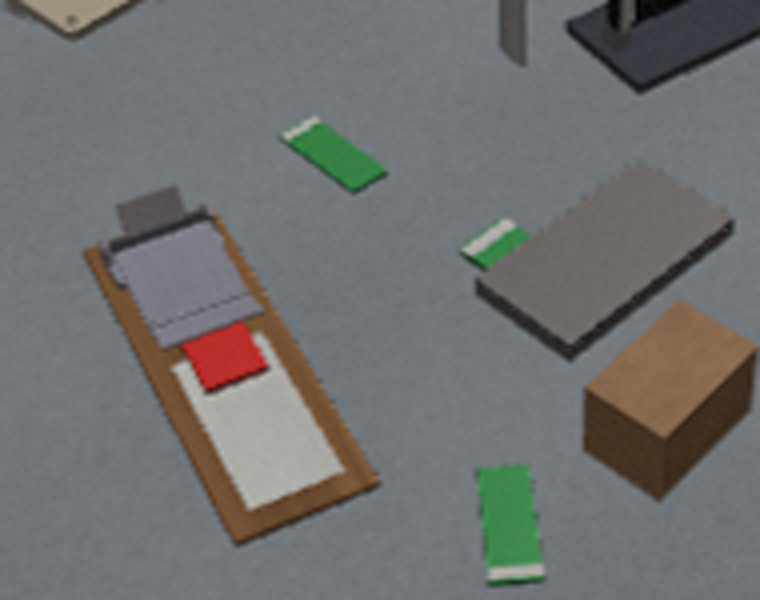

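View pics/t9b.png

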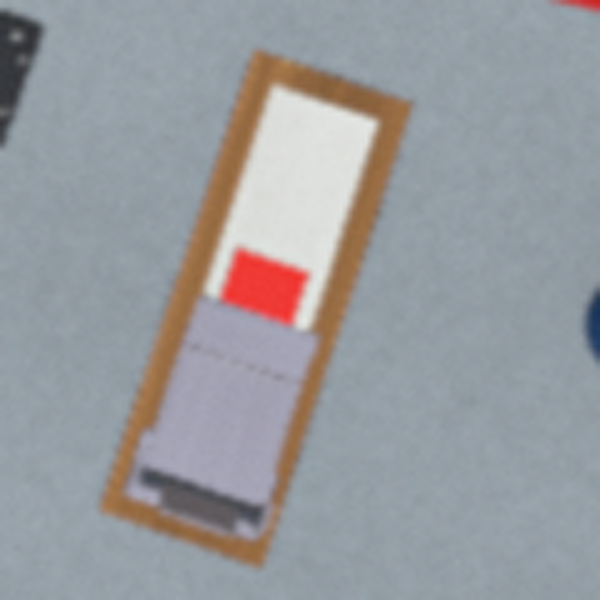

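View pics/t9.png

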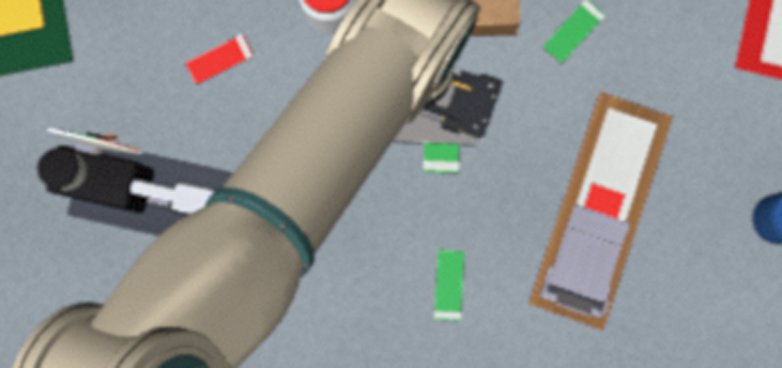

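```bash
python3 -c "
from rig import finish_job
print(finish_job())"
```

```text
the job is handed in; nothing more can be done
None
```

I checked the lever and it is worn, so I clipped the red tag to the board. I handed the job in at about 32 s of the 72 s allowed; no verdict was reported.

- **Lever:** It firmed up after roughly 80 mm and I leaned on it with about 9 N. It then sprang back up and left the pointer in the red band.
- **Tag:** I drew the red tag out by its striped end, laid it flat on the board ahead of the clip and took it again by the plain end. I pushed it under the clip until the force rose to about 13 N with no further movement, then let go and moved the arm clear.

**Last checks:**
- The tag's plain end measured about 128 mm ahead of the stop. The tag is 130 mm long, so its striped end should be within a few millimetres of home.
- It sat about 1 mm off the board's middle and within 1° of its line.
- The green tag looked untouched in its slot, and nothing appeared shifted.

**What I could not confirm or did not go exactly as planned:**
- The striped end is hidden under the clip, so its position is inferred from the plain end and the rise in force.
- I did not measure the clip's angle directly.
- The camera and the arm's own position disagreed by up to about 6 mm on where the plain end was before the push. I settled it by pushing until the force rose.
- As I lowered the fingers to take the plain end, the wrist force reached about 20 N for a moment, probably from touching the board.

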